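Push the sample stage home and press the picture button

TASK

Take the picture of the copper specimen: with the fingertips push the sample stage gently along its rail until it is fully home against its stop in front of the camera, leaving the specimen lying as it is, and only then press the green button on the white control box lightly down and let it come up again. Do not grasp or lift anything, do not press the other buttons, and leave everything else on the bench where it is.

Things in the scene. Friction and masses are not known exactly. Their poses are not given: they have to be found in the camera images.
- instrument: fixed black measuring instrument with rail, camera, backlight and a 0.5 m tall dosing column (right rear). Origin on the table below the crossing of rail and camera axis; x along the rail away from the robot, z up. The 50 mm wide aluminium rail reaches from 200 mm in front of the origin to 60 mm behind it, its top 30 mm high; its stop is a steel bracket with two red bumpers at the far end
- stage_front (a point): centre of the front end face (robot side) of the sliding sample stage: a dark slab 155 mm long, 90 wide, 28 thick with a bright aluminium end plate. The face is 90 mm wide and spans 32 to 60 mm above the table (this point: 46 mm), free above the rail. The point's x axis, square to the face, is the way the stage slides home; z is up
- stage (a joint): position of the stage along its rail (m): 0 = drawn right out towards the robot (it starts there), 0.08 = fully home against its stop, the specimen then between camera lens and backlight. It slides with about 3 N of friction plus 15 N per m/s, stays where it is left and has no spring
- stage_spot (a point): centre of the top of the stage's raised 80 x 80 mm black table, 110 mm behind the front face, 88 mm above the robot's table; the slab is bare in front of it for 70 mm. With the stage home, camera lens (42 mm across, left) and backlight (right) stand 80 and 105 mm to the sides of this point, tops at 120 to 140 mm
- specimen: the specimen: a loose copper plate 25 x 25 x 5 mm, 25 g, lying on the middle of the stage's black table; origin at the centre of its underside. To be left lying there
- control_box: white control box, fixed to the bench, 120 mm (its x) by 200 mm (its y), lid 62 mm above the table; origin at the centre of its underside. It stands left or right of the instrument's rail. Its four push buttons stand in a row along its y, 45 mm apart, in any order, 18 mm from the lid's middle towards its -x (robot) side
- green_top (a point): centre of the top face of the green push button (plastic cap 23 mm across in a steel ring 32 mm across, 6 mm high). Unpressed it is 15 mm above the control box's lid, 77 mm above the table. z is up. This is the button that takes the picture. A spring holds it up: it starts to move at 1.5 N, takes the picture half way (3 mm down, 3.8 N) and is at its hard bottom 6 mm down at 6 N
- green (a joint): how far the green button is pressed down: 0 = up, 0.006 m = at its bottom (a spring returns it)
- red_top (a point): centre of the top face of the red push button (plastic cap 23 mm across in a steel ring 32 mm across, 6 mm high). Unpressed it is 15 mm above the control box's lid, 77 mm above the table. z is up. Same spring as the green one; not to be pressed
- red (a joint): how far the red button is pressed down: 0 = up, 0.006 m = at its bottom
- yellow_top (a point): centre of the top face of the yellow push button (plastic cap 23 mm across in a steel ring 32 mm across, 6 mm high). Unpressed it is 15 mm above the control box's lid, 77 mm above the table. z is up. Same spring as the green one; not to be pressed
- yellow (a joint): how far the yellow button is pressed down: 0 = up, 0.006 m = at its bottom
- blue_top (a point): centre of the top face of the blue push button (plastic cap 23 mm across in a steel ring 32 mm across, 6 mm high). Unpressed it is 15 mm above the control box's lid, 77 mm above the table. z is up. Same spring as the green one; not to be pressed
- blue (a joint): how far the blue button is pressed down: 0 = up, 0.006 m = at its bottom
- tray: shallow open white tray, fixed, 120 x 190 x 22 mm, on the other side of the rail from the control box; origin at the centre of its underside
- coupon_a: loose brass plate 25 x 25 x 5 mm lying in the tray; origin at the centre of its underside
- coupon_b: loose steel plate 25 x 25 x 5 mm lying in the tray; origin at the centre of its underside
- jar: loose amber glass jar with a white cap, 50 mm across, 70 mm tall, standing at the right; origin at the centre of its underside
- screwdriver: loose screwdriver with a yellow handle, 170 mm long, lying near the robot at the right; origin about the middle of its underside

How it is judged:
On the way, in this order (a step that is already met when the one before it is completed fails the run):
1. the stage is fully home against its stop (within 3 mm) (value of joint stage above 0.077 m), for 0.1 s.
2. the green button is pressed down past half way (3 of its 6 mm) with the stage home (value of joint green above 0.003 m and value of joint stage above 0.077 m), for 0.05 s.
At the end, for the whole second after the job is handed in: The stage is within 3 mm of its stop, all buttons are up again (within 1 mm), the specimen lies flat and at rest on the stage within 12 mm of the middle of its table, and the two plates in the tray, the jar and the screwdriver are within 10 mm of where they stood (value of joint stage above 0.077 m and value of joint each of green, red, yellow, blue below 0.001 m and horizontal distance between specimen and stage_spot below 0.012 m and z of specimen in the frame of stage_spot below 0.004 m and angle between specimen's own z axis and vertical below 0.1 rad and linear speed of specimen below 0.01 m/s and distance of each of coupon_a, coupon_b, jar, screwdriver from where it was at the start of the episode below 0.01 m); the robot touches nothing.
It fails at once if the green button is pressed (more than 2 mm) before the stage is home (value of joint green above 0.002 m and value of joint stage below 0.077 m).
It fails at once if another button is pressed (more than 2 mm) (value of joint any of red, yellow, blue above 0.002 m).
It fails at once if the work is not done gently: more than 25 N on the green button or 40 N between robot and stage (contact force between green and anything else above 25 N or contact force between the arm and stage above 40 N).
It fails at once if the specimen is touched by the robot, lifted, tipped, or shifted more than 12 mm from the middle of the stage's table (not (horizontal distance between specimen and stage_spot below 0.012 m and z of specimen in the frame of stage_spot below 0.004 m and angle between specimen's own z axis and vertical below 0.1 rad) or contact force between the arm and specimen above 0.3 N).
It fails at once if a plate in the tray, the jar or the screwdriver is displaced by more than 10 mm or lifted (distance of any of coupon_a, coupon_b, jar, screwdriver from where it was at the start of the episode above 0.01 m).
It also fails if it takes over 48 s, if anything falls off the work surface, if the arm or the gripper's body presses on something with over 40 N, if the wrist force passes 120 N, or if a joint passes its speed limit or range.

ROBOT

A 7-joint arm with a two-finger parallel gripper is mounted at the origin on the work surface. World frame = base frame: x ahead of the robot, y to its left, z up, the work surface at z = 0. Lengths are in m, angles in rad, forces in N, time in s.
With the tool pointing down it reaches from about 0.425 to 0.875 m from the base axis. Payload 9.9 kg.
Tool frame: the origin (TCP) lies between the finger pads; the fingertips stand 19 mm ahead of it and the grasp point (between the pads) is the TCP (manip.finger_overhang is the distance from the TCP to the fingertips, in m); z points along the fingers, y is the line along which they close (so a half turn about z gives the same grasp; the last joint's range is limited). The gripper opens to 85 mm and grips with 20 to 120 N. Pads are 22 mm wide; open, the fingers measure 114 mm over their backs; the gripper's body (76 mm by 85 mm) begins 54 mm behind the grasp point. The pads swing forward as they close: fully open they stand 13 mm farther back than shut.
Start: joints at [-1.388, 0.576, 0.025, 1.437, -0.015, 1.129, -0.057], TCP at [0.178, 0.651, 0.25] pointing down, gripper open.
Joint ranges: [-2.76, 2.76], [-0.34, 2.15], [-1.52, 1.57], [0.19, 2.46], [-1.09, 4.23], [0.17, 1.99], [-2.82, 2.82]. Speed limits (rad/s): [2.22, 2.22, 3.01, 3.01, 3.14, 3.14, 3.14].

INTERFACE

Orientations are given as [roll, pitch, yaw] about the fixed x, y, z axes, in that order (R = Rz(yaw) Ry(pitch) Rx(roll)).
In Python, from station import manip gives the robot as it stands.
- The arm moves only by the shell command python3 -m pendant 'ROWS' [FORCE]. ROWS is a JSON object of lists of equal length, an entry for each row: "delta_pos": the shift along the world's x, y, z in cm, a list of three; "spin": the turn about the world's z in degrees; "jaw": the opening, from 0 (shut) to 1 (fully open). In form: {"delta_pos": [[tx, ty, tz], ...], "spin": [spin, ...], "jaw": [jaw, ...]}. A call has 1 to 20 rows; each row is the pose to reach, as a shift and turn from the pose commanded when the call began; what a row does not reach only later rows make up. A row lasts 1/12 s, in which the tool goes at most 41.7 mm and 7.16 degrees, less where a joint would pass 70% of its speed; a pose out of reach is approached as far as the arm can. A call with a gripper value outside its range is refused whole. The fingers move at their own pace and stop on an object; FORCE is the grip in N (left out, the last holds). Time passes only in rows, so rows that repeat a pose let the fingers close. It gives the time, the measured TCP pose, the force, the opening and the grip force at its end, in the units of the state.
- manip.state(): the state, without advancing time (a new reading comes with each control period).
- manip.camera(name): name is "scene" or "top" or "wrist"; returns the picture (420x560x3 uint8, blue, green, red); there is no depth.
- manip.calibration(name): a dict with "vfov" (degrees; the focal length in pixels is half the picture's height over the tangent of half this angle, whatever the lens; pixels are square), "cx", "cy" (the principal point, pixels), "k1" (the pictures are not rectified: a ray, as slopes to the right and down, at radius r is drawn at 1 + k1 r^2 times it, then the intrinsics apply), "R" (3x3) and "t" (3): a world point X has camera coordinates R X + t; the wrist camera has in their place "T_tool_cam" (4x4, takes a point from camera to tool coordinates, whose origin is the TCP and whose axes are the flange's). Camera axes: x right, y down, z forward; pixel columns grow to the right and rows downward; lengths in m; the calibration is good to about 2 mm. A picture is of the moment at which its call begins: read the wrist's pose just before it. calibration takes no time and is no camera call.
- manip.hand_in(): hands the job in; it is judged then, once.
The state is a dict: "t": time; "joint_pos": joint angles; "dq": joint speeds; "effort": joint torques, N m; "ee_pos": TCP position; "tcp_rot": TCP orientation; "wrist_force": force on the tool from outside, world axes, zero at the start; "ft_torque": the same for the moment, N m; "finger_gap": finger opening in m; "gripper_force": force on a finger pad.
Only numpy, scipy, OpenCV 4.12 (cv2) and the standard library are available. Lean on these libraries where they do the work, as an engineer would, in place of code of your own. Each camera call takes 0.05 s, during which the arm holds its last target. There are 200 camera calls.

## Working session

There is one attempt and no reset: what is moved stays moved. The work goes in short steps, Python scripts to look and compute and a shell command to move; the robot and the scene stay as the last step left them, time stands still between calls to the robot, and variables do not carry over. Pictures are saved under pics/ and viewed, at most 10 in all, crops included, and the job is handed in when it is done.

```bash
mkdir -p pics; ls; cat > h.py <<'E'
import numpy as np,cv2
from station import manip
def ray(name,u,v):
    c=manip.calibration(name); f=210/np.tan(np.radians(c["vfov"])/2)
    K=np.array([[f,0,c["cx"]],[0,f,c["cy"]],[0,0,1]])
    p=cv2.undistortPoints(np.array([[[u,v]]],float),K,np.array([c["k1"],0,0,0.]))[0,0]
    R=np.array(c["R"]);t=np.array(c["t"])
    return -R.T@t, R.T@np.array([p[0],p[1],1])
def atz(name,u,v,z):
    o,d=ray(name,u,v); return o+d*(z-o[2])/d[2]
def tri(*obs):
    A=0;b=0
    for n,u,v in obs:
        o,d=ray(n,u,v);d=d/np.linalg.norm(d);P=np.eye(3)-np.outer(d,d);A=A+P;b=b+P@o
    return np.linalg.solve(A,b)
E
python3 - <<'E'
from h import *
for n in("top","scene"):
    cv2.imwrite(f"pics/{n}0.png",cv2.resize(manip.camera(n),(800,600),interpolation=cv2.INTER_CUBIC))
    c=manip.calibration(n);print(n,c)
print(manip.state())
E
```

```text
pics
top {'vfov': 56.24988061691818, 'cx': 275.02799085798017, 'cy': 206.43275033228275, 'k1': -0.09359769579825293, 'R': array([[-0.01577869, -0.99978047, -0.0137859 ],
       [-0.99350369,  0.01723072, -0.11248786],
       [ 0.11270071,  0.01192143, -0.99355746]]), 't': array([-0.07007884,  0.52318751,  1.01437476])}
scene {'vfov': 47.6775638318508, 'cx': 279.50534772846, 'cy': 209.28736248987673, 'k1': 0.019205595969164293, 'R': array([[ 0.99742283,  0.06934405, -0.01841488],
       [ 0.03530985, -0.69785704, -0.71536617],
       [-0.06245734,  0.71287232, -0.69850707]]), 't': array([-0.47988362, -0.03972945,  1.33814079])}
{'t': 0.1, 'joint_pos': array([-1.38777383,  0.57644748,  0.02487149,  1.43780681, -0.01500178,
        1.12896761, -0.0565    ]), 'dq': array([-0.00079667, -0.00129067,  0.00072261, -0.00327893,  0.00151428,
       -0.00020047, -0.00044561]), 'effort': array([ 6.22234555e-03, -7.67314553e+01,  2.25769691e+00, -2.86605227e+01,
        1.57288264e-02,  8.60489585e-03, -1.21687245e-05]), 'ee_pos': array([0.17788466, 0.65076811, 0.24953584]), 'tcp_rot': array([-3.14015087e+00,  8.49410040e-05,  2.87478195e+00]), 'wrist_force': array([-1.28827687, -0.26282617,  0.80199737]), 'ft_torque': array([-0.00538198,  0.00122506, -0.00429776]), 'gripper_force': 0.0, 'finger_gap': 0.08543427363954384}
```

View pics/top0.png

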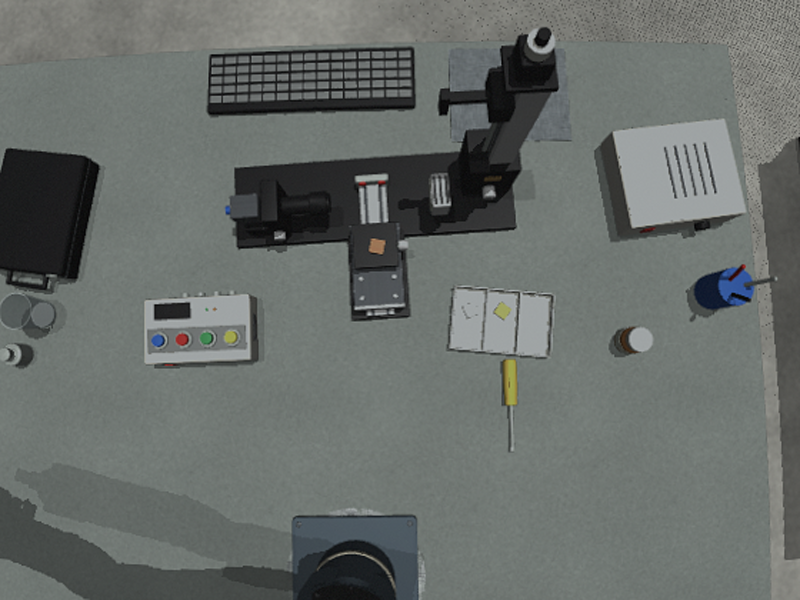

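View pics/scene0.png

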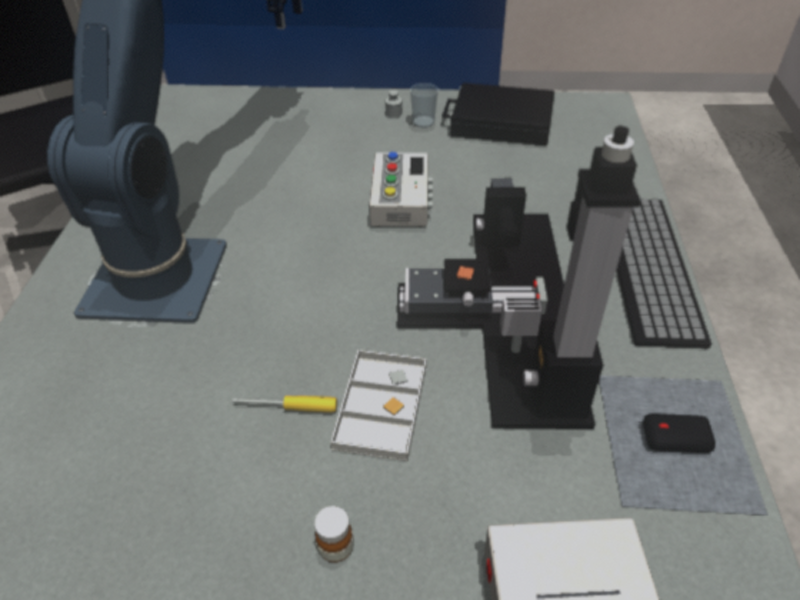

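The top view shows the stage's front edge at about (380,315), the specimen at (377,246) and the green button at (207,338), all in the 800-wide picture. In the scene view green is at (391,178) and the stage front at (402,285). I'll enlarge these areas to read them more closely.

```bash
python3 - <<'E'
from h import *
def crop(n,x,y,w,h,s): 
    im=cv2.imread(f"pics/{n}0.png"); im=cv2.resize(im,(560,420),interpolation=cv2.INTER_AREA) 
    return cv2.resize(manip.camera(n)[y:y+h,x:x+w],(w*s,h*s),interpolation=cv2.INTER_CUBIC)
a=crop("top",95,140,200,130,4); b=crop("scene",250,95,140,140,4)
cv2.imwrite("pics/c_top.png",a);cv2.imwrite("pics/c_scene.png",b)
E
```

```text
(no output)
```

View pics/c_top.png

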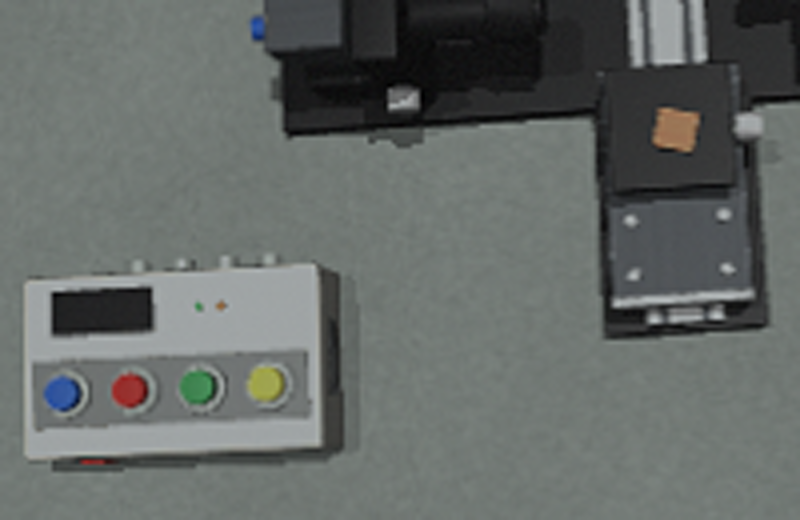

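View pics/c_scene.png

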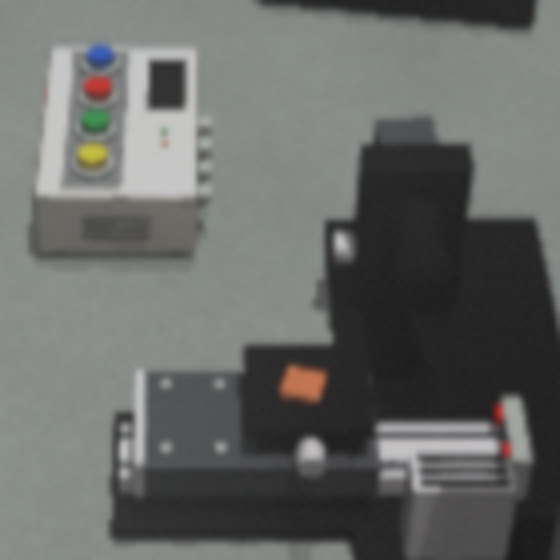

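The top crop shows green at (198,386), the stage's front top corners at (612,305) and (754,297), and the specimen at (676,130). The scene crop shows green at (95,118), the front top corners at (138,371) and (138,466), and the specimen at (303,384).

```bash
python3 - <<'E'
from h import *
np.set_printoptions(precision=4,suppress=True)
T=lambda u,v:("top",(u+.5)/4-.5+95,(v+.5)/4-.5+140)
S=lambda u,v:("scene",(u+.5)/4-.5+250,(v+.5)/4-.5+95)
for n,a,b,z in [("green",T(198,386),S(95,118),.077),("yellow",T(266,384),S(92,153),.077),("red",T(130,390),S(98,87),.077),("blue",T(63,394),S(101,55),.077),("FL",T(612,305),S(138,371),.06),("FR",T(754,297),S(138,466),.06),("spec",T(676,130),S(303,384),.093)]:
    print(n,tri(a,b),atz(*a,z),atz(*b,z))
for p in [(608,72),(738,66),(732,184),(614,192)]: print(atz(*T(*p),.088))
for p in [(628,5),(640,65),(706,5),(704,62)]: print(atz(*T(*p),.03))
print(manip.calibration("wrist"))
E
```

```text
green [0.4461 0.2558 0.0771] [0.4461 0.2559 0.077 ] [0.4462 0.256  0.077 ]
yellow [0.4471 0.2119 0.0761] [0.4468 0.2116 0.077 ] [0.4475 0.2107 0.077 ]
red [0.4445 0.3017 0.0744] [0.444  0.3006 0.077 ] [0.4452 0.2979 0.077 ]
blue [0.4429 0.3463 0.0747] [0.4419 0.3451 0.077 ] [0.4441 0.3429 0.077 ]
FL [ 0.4952 -0.0081  0.0581] [ 0.4952 -0.0082  0.06  ] [ 0.4952 -0.0103  0.06  ]
FR [ 0.4998 -0.0995  0.0595] [ 0.4988 -0.0996  0.06  ] [ 0.5008 -0.0997  0.06  ]
spec [ 0.6026 -0.0521  0.0909] [ 0.6022 -0.0521  0.093 ] [ 0.6024 -0.0545  0.093 ]
[ 0.6417 -0.009   0.088 ]
[ 0.6439 -0.0919  0.088 ]
[ 0.5679 -0.0868  0.088 ]
[ 0.5642 -0.0123  0.088 ]
[ 0.702 -0.018  0.03 ]
[ 0.6601 -0.0258  0.03  ]
[ 0.7009 -0.071   0.03  ]
[ 0.6613 -0.0691  0.03  ]
{'vfov': 64.18672392463634, 'cx': 282.24504520591563, 'cy': 210.39409506760484, 'k1': 0.014742169609910344, 'T_tool_cam': array([[-0.0012, -0.947 , -0.3211,  0.0819],
       [ 1.    , -0.0008, -0.0014, -0.0006],
       [ 0.0011, -0.3211,  0.947 , -0.1243],
       [ 0.    ,  0.    ,  0.    ,  1.    ]])}
```

The heights triangulate to within 3 mm of the given ones. The stage front is at about (0.4975, -0.054), facing yaw +2.5°. I'll go to the pre-push pose with the jaw shut.

```bash
python3 -m pendant '{"delta_pos":[[1.4,-3.5,0],[2.8,-7,0],[4.2,-10.5,0],[5.6,-14,0],[7,-17.5,0],[8.4,-21,0],[9.8,-24.5,0],[11.2,-28,0],[12.6,-31.5,0],[14,-35,0],[15.4,-38.5,-0.5],[16.8,-42,-1],[18.2,-45.5,-1.5],[19.6,-49,-2],[21,-52.5,-2.5],[22.4,-56,-3],[23.8,-59.5,-3.5],[25.2,-63,-4],[26.6,-66.5,-4.5],[27.2,-70.5,-5]],"spin":[1,2,3,4,5,6,7,8,9,10,11,12,13,14,15,16,17,17.8,17.8,17.8],"jaw":[0,0,0,0,0,0,0,0,0,0,0,0,0,0,0,0,0,0,0,0]}' 20
python3 -m pendant '{"delta_pos":[[0,0,0],[0,0,0],[0,0,0]],"spin":[0,0,0],"jaw":[0,0,0]}'
```

```text
t: 1.87
ee_pos: [0.4516, -0.055, 0.2002]
tcp_rot: [3.141, 0.002, -3.096]
wrist_force: [0.9, -0.2, 0.5]
finger_gap: 0.0002
gripper_force: 0.0
t: 2.12
ee_pos: [0.4497, -0.0536, 0.2002]
tcp_rot: [3.141, -0.001, -3.098]
wrist_force: [0.4, 1.4, 0.2]
finger_gap: -0.0001
gripper_force: 0.0
```

```bash
python3 -m pendant '{"delta_pos":[[0,0,-2],[0,0,-5],[0,0,-8],[0,0,-11],[0,0,-13],[0,0,-13.7],[0,0,-13.7],[0,0,-13.7]],"spin":[0,0,0,0,0,0,0,0],"jaw":[0,0,0,0,0,0,0,0]}'
python3 - <<'E'
from h import *
a=manip.camera("top")[140:290,195:335];b=manip.camera("scene")[120:270,230:370]
cv2.imwrite("pics/pre.png",cv2.resize(np.hstack([a,b]),None,fx=2.8,fy=2.8,interpolation=cv2.INTER_CUBIC))
E
```

```text
t: 2.78
ee_pos: [0.4502, -0.053, 0.0639]
tcp_rot: [3.141, 0.0, -3.096]
wrist_force: [-1.0, -0.0, -0.7]
finger_gap: -0.0002
gripper_force: 0.0
```

View pics/pre.png

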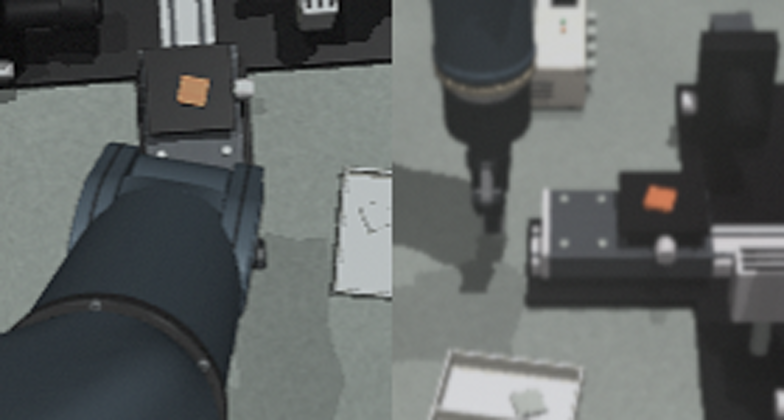

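The fingers stand clear in front of the end plate, and the specimen is undisturbed. I'll push gently.

```bash
python3 -m pendant '{"delta_pos":[[0.6,0,0],[1.2,0.05,0],[1.8,0.1,0],[2.3,0.1,0],[2.7,0.1,0],[3,0.1,0],[3.2,0.15,0],[3.4,0.15,0],[3.6,0.15,0],[3.8,0.15,0],[4,0.2,0],[4.2,0.2,0],[4.4,0.2,0],[4.7,0.2,0],[5,0.2,0],[5.3,0.25,0],[5.6,0.25,0],[5.9,0.25,0],[6.2,0.3,0],[6.5,0.3,0]],"spin":[0,0,0,0,0,0,0,0,0,0,0,0,0,0,0,0,0,0,0,0],"jaw":[0,0,0,0,0,0,0,0,0,0,0,0,0,0,0,0,0,0,0,0]}'
```

```text
t: 4.55
ee_pos: [0.5152, -0.0509, 0.0632]
tcp_rot: [-3.142, -0.0, -3.098]
wrist_force: [-4.0, -0.5, -2.4]
finger_gap: 0.0
gripper_force: 1.8
```

```bash
python3 -m pendant '{"delta_pos":[[0.3,0,0],[0.6,0,0],[0.9,0.05,0],[1.2,0.05,0],[1.5,0.05,0],[1.8,0.1,0],[2.1,0.1,0],[2.4,0.1,0],[2.7,0.1,0],[3,0.1,0],[3.3,0.15,0],[3.6,0.15,0],[3.8,0.15,0],[4,0.2,0],[4.1,0.2,0],[4.2,0.2,0],[4.3,0.2,0],[4.4,0.2,0],[4.5,0.2,0],[4.5,0.2,0]],"spin":[0,0,0,0,0,0,0,0,0,0,0,0,0,0,0,0,0,0,0,0],"jaw":[0,0,0,0,0,0,0,0,0,0,0,0,0,0,0,0,0,0,0,0]}'
```

```text
t: 6.22
ee_pos: [0.5603, -0.0488, 0.0633]
tcp_rot: [-3.142, 0.0, -3.098]
wrist_force: [-1.9, 0.4, -1.2]
finger_gap: 0.0001
gripper_force: 1.1
```

Now I'll creep in 0.5–1 mm steps until the force rises.

```bash
python3 -m pendant '{"delta_pos":[[0.1,0,0],[0.2,0,0],[0.3,0,0],[0.35,0,0],[0.4,0,0],[0.4,0,0]],"spin":[0,0,0,0,0,0],"jaw":[0,0,0,0,0,0]}'
```

```text
t: 6.72
ee_pos: [0.5642, -0.0488, 0.0634]
tcp_rot: [3.142, 0.0, -3.098]
wrist_force: [-4.0, 2.3, -0.2]
finger_gap: -0.0002
gripper_force: 1.3
```

```bash
python3 -m pendant '{"delta_pos":[[0.05,0,0],[0.1,0,0],[0.15,0,0],[0.2,0,0],[0.2,0,0]],"spin":[0,0,0,0,0],"jaw":[0,0,0,0,0]}'
```

```text
t: 7.13
ee_pos: [0.5652, -0.0488, 0.0633]
tcp_rot: [3.141, -0.002, -3.098]
wrist_force: [-5.8, 2.2, 4.2]
finger_gap: -0.0001
gripper_force: 2.9
```

```bash
python3 -m pendant '{"delta_pos":[[0.05,0,0],[0.1,0,0],[0.1,0,0],[0.1,0,0]],"spin":[0,0,0,0],"jaw":[0,0,0,0]}'
```

```text
t: 7.47
ee_pos: [0.5652, -0.0488, 0.0633]
tcp_rot: [3.141, -0.003, -3.098]
wrist_force: [-9.2, 2.8, 6.5]
finger_gap: 0.0003
gripper_force: 4.5
```

```bash
python3 -m pendant '{"delta_pos":[[0.05,0,0],[0.1,0,0],[0.1,0,0],[0.1,0,0]],"spin":[0,0,0,0],"jaw":[0,0,0,0]}'
```

```text
t: 7.8
ee_pos: [0.5653, -0.0488, 0.0632]
tcp_rot: [3.141, -0.005, -3.098]
wrist_force: [-11.9, 3.4, 8.8]
finger_gap: -0.0
gripper_force: 6.0
```

The force rises to 12 N with no further motion, so the stage is against its stop. I'll retreat, rise and check.

```bash
python3 -m pendant '{"delta_pos":[[-0.3,0,0],[-1,0,0],[-3,-0.1,0],[-5,-0.2,0],[-7,-0.3,0],[-8,-0.3,3],[-8,-0.3,7],[-8,1,11],[-8,5,13],[-8,9,13],[-8,13,13],[-8,17,13],[-8,21,13],[-8,24,13],[-8,26,13],[-8,27,13],[-8,27,13],[-8,27,13]],"spin":[0,0,0,0,0,0,0,0,0,0,0,0,0,0,0,0,0,0],"jaw":[0,0,0,0,0,0,0,0,0,0,0,0,0,0,0,0,0,0]}'
python3 - <<'E'
from h import *
a=manip.camera("top")[110:260,205:325];b=manip.camera("scene")[150:300,250:390]
cv2.imwrite("pics/home.png",cv2.resize(np.hstack([a,b]),None,fx=3,fy=3,interpolation=cv2.INTER_CUBIC))
E
```

```text
t: 9.3
ee_pos: [0.4883, 0.22, 0.1933]
tcp_rot: [-3.141, 0.001, -3.098]
wrist_force: [0.4, -0.2, -0.8]
finger_gap: -0.0001
gripper_force: 0.0
```

View pics/home.png

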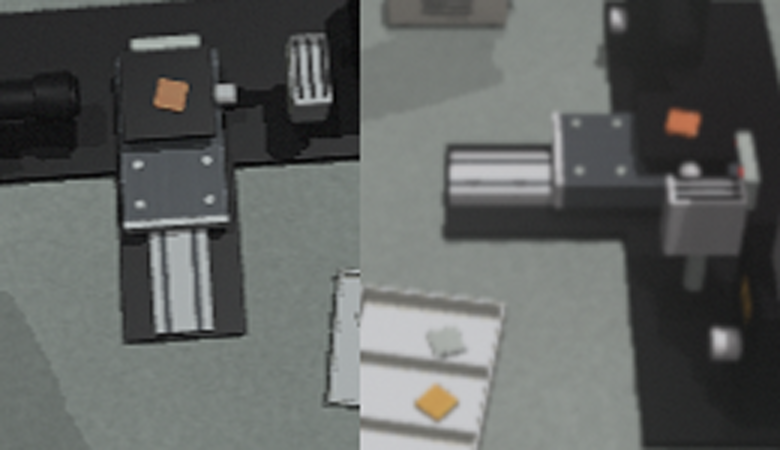

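```bash
python3 - <<'E'
from h import *
f=lambda u,v,z:atz("top",(u+.5)/3-.5+205,(v+.5)/3-.5+110,z)
print(f(123,224,.06),f(229,217,.06),f(171,95,.093))
E
python3 -m pendant '{"delta_pos":[[-1.5,1.2,0],[-3,2.4,0],[-4.2,3.6,0],[-4.2,3.6,-1],[-4.2,3.6,-3],[-4.2,3.6,-5],[-4.2,3.6,-6.5],[-4.2,3.6,-7.5],[-4.2,3.6,-8],[-4.2,3.6,-8.5],[-4.2,3.6,-8.5],[-4.2,3.6,-8.5]],"spin":[0,0,0,0,0,0,0,0,0,0,0,0],"jaw":[0,0,0,0,0,0,0,0,0,0,0,0]}'
python3 - <<'E'
from h import *
b=manip.camera("scene")[80:180,230:350]
cv2.imwrite("pics/btn.png",cv2.resize(b,None,fx=5,fy=5,interpolation=cv2.INTER_CUBIC))
E
```

```text
[ 0.57753602 -0.00374397  0.06      ] [ 0.5819789  -0.09560827  0.06      ] [ 0.68218788 -0.04809385  0.093     ]
t: 10.4
ee_pos: [0.4463, 0.2569, 0.1087]
tcp_rot: [3.141, 0.0, -3.098]
wrist_force: [-0.3, 0.2, 0.2]
finger_gap: -0.0003
gripper_force: 0.0
```

View pics/btn.png

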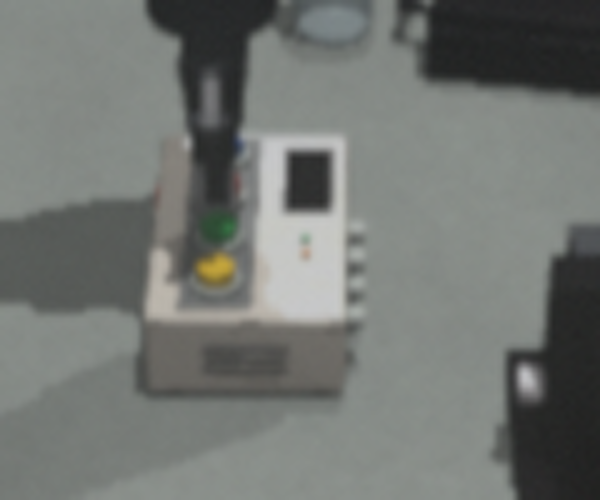

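The stage moved about 0.08 m, so it is home. The fingertips hang right above the green cap, at (217,225) in the crop. I'll press in small steps.

```bash
python3 -m pendant '{"delta_pos":[[0,0,-0.4],[0,0,-0.8],[0,0,-1.1],[0,0,-1.25],[0,0,-1.4],[0,0,-1.5],[0,0,-1.5]],"spin":[0,0,0,0,0,0,0],"jaw":[0,0,0,0,0,0,0]}'
```

```text
t: 11.03
ee_pos: [0.4459, 0.2572, 0.0932]
tcp_rot: [-3.142, -0.0, -3.098]
wrist_force: [-0.8, 0.5, 3.6]
finger_gap: 0.0001
gripper_force: 1.7
```

```bash
python3 -m pendant '{"delta_pos":[[0,0,-0.1],[0,0,-0.2],[0,0,-0.2],[0,0,-0.2]],"spin":[0,0,0,0],"jaw":[0,0,0,0]}'
```

```text
t: 11.37
ee_pos: [0.4459, 0.2571, 0.0913]
tcp_rot: [3.142, -0.0, -3.098]
wrist_force: [-1.5, 0.5, 5.2]
finger_gap: 0.0001
gripper_force: 2.4
```

```bash
python3 -m pendant '{"delta_pos":[[0,0,-0.1],[0,0,-0.1],[0,0,-0.1],[0,0,-0.1]],"spin":[0,0,0,0],"jaw":[0,0,0,0]}'
```

```text
t: 11.7
ee_pos: [0.4458, 0.2571, 0.0904]
tcp_rot: [3.142, -0.0, -3.098]
wrist_force: [-1.8, -0.1, 4.3]
finger_gap: -0.0001
gripper_force: 2.8
```

```bash
python3 -m pendant '{"delta_pos":[[0,0,0.3],[0,0,0.8],[0,0,2],[0,0,5],[0,0,9],[0,0,11],[0,0,11],[0,0,11],[0,0,11]],"spin":[0,0,0,0,0,0,0,0,0],"jaw":[0,0,0,0,0,0,0,0,0]}'
python3 - <<'E'
from h import *
cv2.imwrite("pics/end.png",cv2.resize(manip.camera("scene"),(800,600)))
E
```

```text
t: 12.45
ee_pos: [0.4457, 0.2569, 0.2]
tcp_rot: [-3.141, -0.0, -3.098]
wrist_force: [-0.5, -0.5, 0.5]
finger_gap: 0.0003
gripper_force: 0.0
```

View pics/end.png

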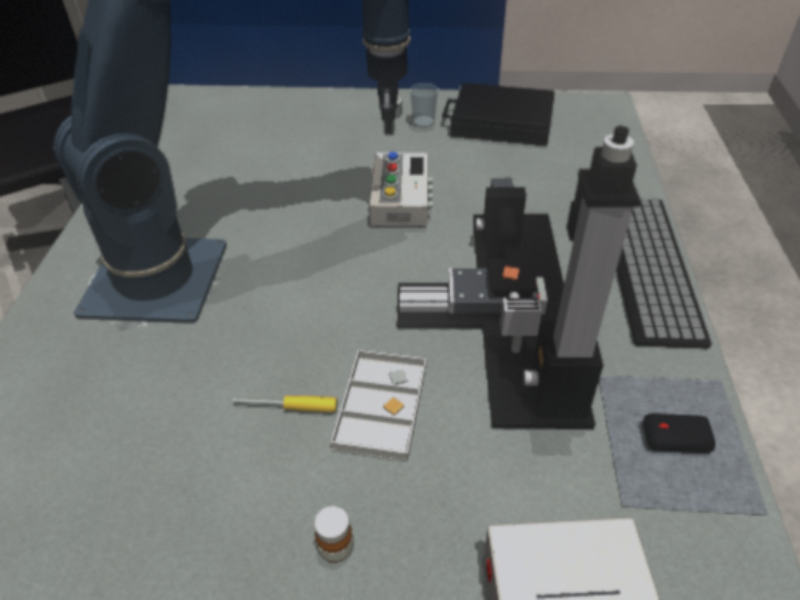

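The end view shows the stage home, the specimen lying on its table at (511,272), the buttons up, everything else in place and the arm clear.

```bash
python3 -c "from station import manip; print(manip.hand_in())"
```

```text
the job is handed in; nothing more can be done
None
```

The stage was pushed home against its stop with the specimen left lying on it, then the green button was pressed about 5.6 mm and released, and the job was handed in; no verdict came back.

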